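Grade the laundry balls by size

ROBOT

A 6-joint arm with a two-finger parallel gripper is mounted at the origin on the work surface. World frame = base frame: x ahead of the robot, y to its left, z up, the work surface at z = 0. Lengths are in m, angles in rad, forces in N, time in s.
With the tool pointing down it reaches from about 0.3 to 0.775 m from the base axis. Payload 14.6 kg.
Tool frame: the origin (TCP) lies on the centre line of the jaws, within the pads' length; the fingertips stand 11 mm ahead of it and the grasp point (between the pads) lies 8 mm behind it; y points along the fingers, x is the direction in which the jaws open and shut, and the axes are right-handed (so a half turn about y gives the same grasp; the last joint's range is limited). The gripper opens to 94 mm and grips with 3 to 60 N. Pads are 16 mm wide; open, the fingers measure 119 mm over their backs; the gripper's body (75 mm by 177 mm) begins 78 mm behind the grasp point.
Start: joints at [-1.322, 0.3, 1.521, -0, 1.321, -0.067], TCP at [0.171, -0.523, 0.216] pointing down, gripper open.
Joint ranges: [-3.03, 3.03], [-0.79, 2.21], [0.23, 2.52], [-1.04, 4.18], [0, 3.07], [-2.55, 2.55]. Speed limits (rad/s): [2.22, 2.22, 2.57, 3.14, 3.14, 3.14].

INTERFACE

Orientations are given as [roll, pitch, yaw] about the fixed x, y, z axes, in that order (R = Rz(yaw) Ry(pitch) Rx(roll)).
In Python, from station import ctrl, imaging gives the robot as it stands. The module is installed in compiled form; this text tells all that it offers.
- The arm moves only by the tool apply_moves, never from a script. Its argument "deltas" is a list of rows, each an object with "dp": the shift along the tool's x, y, z in m, a list of three; "roll": the turn about the tool's y in rad; "grip": the closure, from -1 (fully open) to 1 (shut). In form: [{"dp": [tx, ty, tz], "roll": roll, "grip": grip}, ...]. A call has 1 to 10 rows; each row shifts and turns the commanded pose from where the row before left it, along the tool's axes as they then stand; what a row does not reach is not made up. A row lasts 1/8 s, in which the tool goes at most 62.5 mm and 10.7 degrees, less where a joint would pass 70% of its speed; a pose out of reach is approached as far as the arm can. A call with a gripper value outside its range is refused whole. The fingers move at their own pace and stop on an object; "newtons" is the grip in N (left out, the last holds). Time passes only in rows, so rows that do not move let the fingers close. It gives the time, the measured TCP pose, the force and the opening at its end, in the units of the state.
- ctrl.get_obs(): the state, without advancing time (a new reading comes with each control period).
- imaging.camera(name): name is "scene" or "top" or "wrist"; returns the picture (400x640x3 uint8, blue, green, red); there is no depth.
- imaging.camera_info(name): a dict with "K" (3x3 intrinsics, pixels), "world_from_camera" (4x4, takes a point from camera to world coordinates). Camera axes: x right, y down, z forward; pixel columns grow to the right and rows downward; lengths in m; the calibration is good to about 2 mm. A picture is of the moment at which its call begins: read the wrist's pose just before it. camera_info takes no time and is no camera call; for the wrist camera it gives the pose at the moment of the call.
- ctrl.hand_in(): hands the job in, once; it reports no verdict.
The state is a dict: "time_s": time; "qpos": joint angles; "joint_vel": joint speeds; "tau": joint torques, N m; "ee_pos": TCP position; "eef_rot": TCP orientation; "force": force on the tool from outside, world axes, zero at the start; "moment": the same for the moment, N m; "grip_width": finger opening in m.
Only numpy, scipy, OpenCV 4.12 (cv2) and the standard library are available. Lean on these libraries where they do the work, as an engineer would, in place of code of your own. Each camera call takes 0.05 s, during which the arm holds its last target. There are 200 camera calls.

TASK

Put the two loose white laundry balls into the beige tipping tray beside the big one that is already in it, then lift the tray by its bar handle so that all three roll down the plywood grader and each drops into the hole of its own size. Let them roll by themselves, without touching them on the ramp, then lower the tray right back down and leave the other things on the table where they are.

Things in the scene. Friction and masses are not known exactly. Their poses are not given: they have to be found in the camera images.
- small_ball (a point): Centre of the small hard white plastic ball, 50 mm in diameter, 60 g, plain but for thin grey bands. At the start it rests, at no particular place on the table, on a grey plastic cap (a hollow square 44 mm across and 20 mm tall) with its centre 39 mm above the table.
- mid_ball (a point): Centre of the middle-sized ball, same look, 66 mm in diameter, 90 g. At the start it rests, at no particular place on the table, on a grey plastic cap (a hollow square 44 mm across and 20 mm tall) with its centre 49 mm above the table.
- large_ball (a point): Centre of the largest ball, same look, 82 mm in diameter, 120 g. It starts in the tipping tray, against the tray's end wall, and need not be handled.
- ball_small: The small ball itself (origin at its centre).
- ball_mid: The middle ball itself (origin at its centre).
- ball_large: The largest ball itself (origin at its centre).
- grader: Plywood ball grader fixed to the table, 116 mm wide: a ramp falling 16 degrees, 330 mm long, with three slot holes, 54, 70 and 90 mm wide, at about x = 61, 146 and 259 mm, and a tipping tray hinged at its upper end. Origin on the table right under the tray's hinge; x is level and points downhill, y across, z up. The hinge axis runs along y, 160 mm above the origin, between cheeks 168 mm tall at y = +-62 to 70 mm.
- tray (a joint): Tilt of the beige tipping tray about its hinge, rad. 0: lowered, as at the start, leaning back 0.16 rad, so that balls stay in it; grows as the handle is lifted; 0.16 is level, 0.52 the upper stop (0.36 rad downhill). Balls need 0.05 to 0.15 rad downhill to roll out. It stays up only while held and falls back to 0 if let go. Lifting takes about 3 N at the handle.
- tray_floor (a point): Middle of the tray, level with its floor; the frame turns with the tray: x to the ramp, y across, z square to the floor. Hinge at x = 111 mm, end wall (40 mm tall) at x = -109 mm. A 28 mm wide slot runs along y = 0; in it the small, middle and large balls rest with centres at z = 21, 30 and 38 mm. Side lips 6 mm tall. Large ball starts at x = -68 mm; balls let go in front of it roll back against it.
- tray_handle (a point): Middle of the tray's handle: a round steel bar 10 mm thick, 90 mm long, along the grader's y, 49 mm behind the tray's end wall, free from above and on both sides. It lies 275 mm from the hinge along the tray's -x and 30 mm above its floor plane, and turns with the tray. With the tray lowered it is about 146 mm above the table.
- lint_roller: Chrome lint roller lying down, about 250 mm long. Origin under it. Leave it alone.
- glass_jar: Glass jar with a metal lid, 84 mm across and 120 mm tall. Origin under it. Leave it alone.
- brush: Stiff orange scrubbing brush, 150 mm long, bristles down. Origin under it. Leave it alone.
- soap: Yellow bar of soap, 90 x 55 x 30 mm. Origin under it. Leave it alone.
Mind the look-alikes: they are no part of the job. Leave any black or blue look-alike of the ball_mid alone.

How it is judged:
On the way, in this order (a step that is already met when the one before it is completed fails the run):
1. all three balls lie in the lowered tray, let go (x of small_ball in the frame of tray_floor between -0.115 and 0.108 m and y of small_ball in the frame of tray_floor between -0.012 and 0.012 m and z of small_ball in the frame of tray_floor between 0.0147 and 0.0267 m and contact force between the fingers and ball_small below 0.05 N and x of mid_ball in the frame of tray_floor between -0.115 and 0.108 m and y of mid_ball in the frame of tray_floor between -0.012 and 0.012 m and z of mid_ball in the frame of tray_floor between 0.0239 and 0.0359 m and contact force between the fingers and ball_mid below 0.05 N and x of large_ball in the frame of tray_floor between -0.115 and 0.108 m and y of large_ball in the frame of tray_floor between -0.012 and 0.012 m and z of large_ball in the frame of tray_floor between 0.0325 and 0.0445 m and contact force between the fingers and ball_large below 0.05 N and value of joint tray below 0.05 rad), for 0.2 s.
2. the tray is tipped downhill (value of joint tray above 0.2 rad), for 0.1 s.
At the end, for the whole second after the job is handed in: Each ball lies still (under 0.03 m/s) in the hole of its own size (within 30 mm of its middle along the ramp, 20 mm across it and 20 mm in height), and the tray is back down (joint under 0.03 rad) (x of small_ball in the frame of grader between 0.031 and 0.091 m and y of small_ball in the frame of grader between -0.02 and 0.02 m and z of small_ball in the frame of grader between 0.074 and 0.114 m and x of mid_ball in the frame of grader between 0.116 and 0.176 m and y of mid_ball in the frame of grader between -0.02 and 0.02 m and z of mid_ball in the frame of grader between 0.035 and 0.075 m and x of large_ball in the frame of grader between 0.229 and 0.289 m and y of large_ball in the frame of grader between -0.02 and 0.02 m and z of large_ball in the frame of grader between 0.042 and 0.082 m and linear speed of each of ball_small, ball_mid, ball_large below 0.03 m/s and value of joint tray below 0.03 rad); the robot touches nothing.
It fails at once if a ball is touched by the robot while it is on the ramp (more than 30 mm downhill of the hinge, not when carried above it) ((contact force between any of the fingers, the arm and ball_small above 0.2 N and x of small_ball in the frame of grader between 0.03 and 0.35 m and z of small_ball in the frame of grader below 0.19 m and y of small_ball in the frame of grader between -0.06 and 0.06 m) or (contact force between any of the fingers, the arm and ball_mid above 0.2 N and x of mid_ball in the frame of grader between 0.03 and 0.35 m and z of mid_ball in the frame of grader below 0.19 m and y of mid_ball in the frame of grader between -0.06 and 0.06 m) or (contact force between any of the fingers, the arm and ball_large above 0.2 N and x of large_ball in the frame of grader between 0.03 and 0.35 m and z of large_ball in the frame of grader below 0.19 m and y of large_ball in the frame of grader between -0.06 and 0.06 m)).
It fails at once if another thing on the table is moved more than 30 mm (distance of any of lint_roller, glass_jar, brush, soap from where it was at the start of the episode above 0.03 m).
It also fails if it takes over 72 s, if anything falls off the work surface, if the arm or the gripper's body presses on something with over 40 N, if the wrist force passes 120 N, or if a joint passes its speed limit or range.

## Working session

There is one attempt and no reset: what is moved stays moved. The work goes in short steps, Python scripts to look and compute and a tool call to move; the robot and the scene stay as the last step left them, time stands still between calls to the robot, and variables do not carry over. Pictures are saved under pics/ and viewed, about 8 in all and at most 12, crops included, and the job is handed in when it is done.

Besides the shell and the picture viewer there is one more tool, called after "Call:" as name([rows], argument=value, ...), one row to a line, values as JSON. apply_moves: Moves the arm, as the interface text tells. Its arguments: {"type":"object","properties":{"deltas":{"type":"array"},"newtons":{"type":"number"}},"required":["deltas"]}

```bash
mkdir -p pics
cat > h.py <<'E'
from station import ctrl, imaging
import numpy as np, cv2
def save(cam,name):
    im=imaging.camera(cam); cv2.imwrite(f'pics/{name}.png',im); return im
def ray(cam,u,v,z):
    i=imaging.camera_info(cam); T=np.array(i['world_from_camera']); K=np.array(i['K'])
    d=T[:3,:3]@np.linalg.solve(K,[u,v,1]); o=T[:3,3]
    return o+d*(z-o[2])/d[2]
def proj(cam,p):
    i=imaging.camera_info(cam); T=np.array(i['world_from_camera']); K=np.array(i['K'])
    c=K@(T[:3,:3].T@(np.array(p)-T[:3,3])); return c[:2]/c[2]
E
python3 - <<'E'
from h import *
np.set_printoptions(precision=4,suppress=True)
print(ctrl.get_obs())
a=save('scene','s0');b=save('top','t0')
for c in('scene','top'):
    i=imaging.camera_info(c);print(c,np.array(i['K']).tolist(),np.array(i['world_from_camera']))
E
```

```text
{'time_s': 0.0, 'qpos': array([-1.3216,  0.3005,  1.5216, -0.    ,  1.3207, -0.0666]), 'joint_vel': array([ 0.001 ,  0.0003, -0.0004, -0.0005, -0.0002, -0.0008]), 'tau': array([  0.0002, -53.1811, -35.2739,   0.0707,   0.0244,  -0.0001]), 'ee_pos': array([ 0.1707, -0.5226,  0.2159]), 'eef_rot': array([-1.5707,  0.0011, -1.255 ]), 'force': array([-0.2895, -0.0461, -0.2058]), 'moment': array([0.0559, 0.0255, 0.0358]), 'grip_width': 0.09388705938313235}
scene [[367.19705349409725, 0.0, 320.1529580735751], [0.0, 367.19705349409725, 199.3112973813823], [0.0, 0.0, 1.0]] [[ 0.5877  0.4503 -0.6722  1.2095]
 [ 0.8087 -0.3018  0.5049 -0.5434]
 [ 0.0245 -0.8403 -0.5415  0.666 ]
 [ 0.      0.      0.      1.    ]]
top [[449.1395841096162, 0.0, 319.8916661454414], [0.0, 449.1395841096162, 197.9470847242427], [0.0, 0.0, 1.0]] [[ 0.0033 -0.9916  0.1293  0.3559]
 [-1.     -0.0037 -0.0023 -0.0342]
 [ 0.0028 -0.1293 -0.9916  1.5645]
 [ 0.      0.      0.      1.    ]]
```

View pics/t0.png

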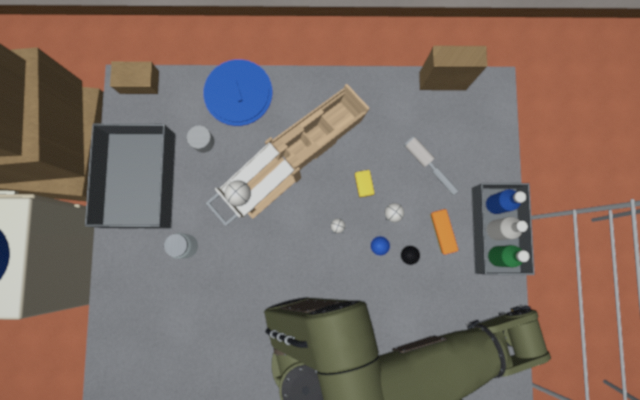

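View pics/s0.png

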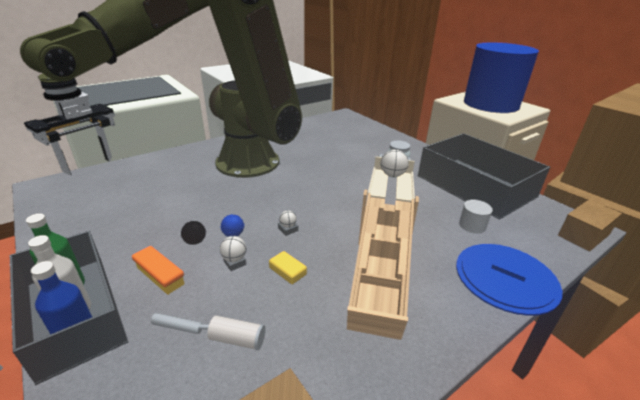

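Top: white balls are the small one at (337,226) and the mid one at (394,213). The look-alikes are blue (380,246) and black (410,255). The large ball is in the tray at (236,194). I'll check these in an enlarged crop.

Run:
```python
import cv2
b=cv2.imread('pics/t0.png')[80:275,200:460]
cv2.imwrite('pics/t0c.png',cv2.resize(b,None,fx=3,fy=3,interpolation=cv2.INTER_CUBIC))
```

```text
(no output)
```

View pics/t0c.png

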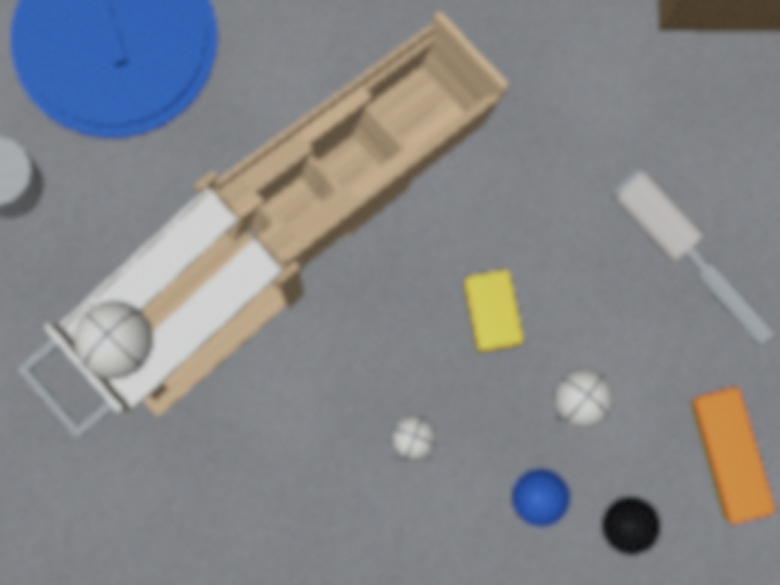

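```bash
cat > g.py <<'E'
from h import *
from scipy.optimize import least_squares
np.set_printoptions(precision=4,suppress=True)
px=lambda x,y:np.array([(x+.5)/3-.5+200,(y+.5)/3-.5+80])
def G(s,p):
    c,n=np.cos(s[2]),np.sin(s[2]); return np.array([s[0]+c*p[0]-n*p[1],s[1]+n*p[0]+c*p[1],p[2]])
obs=[((-.2763,.045,.146),px(22,371)),((-.2763,-.045,.146),px(77,433)),((-.1828,0,.169),px(113,339))]
def tray(p,l=-.16):  # tray_floor -> grader
    x=p[0]-.111; return np.array([x*np.cos(l)+p[2]*np.sin(l),p[1],.16-x*np.sin(l)+p[2]*np.cos(l)])
E
python3 - <<'E'
from g import *
f=lambda s:np.concatenate([proj('top',G(s,p))-u for p,u in obs])
r=least_squares(f,[.45,.15,-.8]);print(r.x,r.fun)
s=r.x
for n,p in dict(end=(.317,0,.08),c1=(0,.066,.168),c2=(0,-.066,.168)).items():print(n,(proj('top',G(s,p))-[200,80]+.5)*3, proj('scene',G(s,p)))
print('handle',G(s,(-.2763,0,.146)))
for n,p in dict(mid=(.015,0,.03),small=(.072,0,.021)).items():print(n,G(s,tray(p)))
for n,(u,z) in dict(small=(px(413,438),.039),mid=(px(583,398),.049),blue=(px(541,497),.04),black=(px(631,525),.04),soap=(px(495,310),.03),brush=(px(735,455),.05)).items():
    w=ray('top',*u,z);print(n,w,proj('scene',w))
E
```

```text
[ 0.677   0.0876 -0.8267] [-0.0308 -0.1885  0.1912  0.0281 -0.1594  0.1589]
end [456.5629  59.1296] [380.6284 314.3493]
c1 [202.0931 179.8533] [418.1206 197.9829]
c2 [285.2489 270.0194] [366.3793 191.5815]
handle [0.4898 0.2909 0.146 ]
mid [0.6096 0.1608 0.1743]
small [0.6487 0.1184 0.1745]
small [ 0.4601 -0.0973  0.039 ] [287.4775 218.1397]
mid [ 0.5053 -0.2891  0.049 ] [232.5125 248.213 ]
blue [ 0.3941 -0.2413  0.04  ] [231.7489 223.2141]
black [ 0.3632 -0.342   0.04  ] [192.8911 229.9098]
soap [ 0.6088 -0.1926  0.03  ] [286.4512 262.033 ]
brush [ 0.4415 -0.4586  0.05  ] [156.4527 259.4664]
```

Call:
apply_moves([
  {"dp": [-0.0118, 0.006, 0.039], "roll": 0, "grip": -1},
  {"dp": [-0.0118, 0.006, 0.039], "roll": 0, "grip": -1},
  {"dp": [-0.0118, 0.006, 0.039], "roll": 0, "grip": -1},
  {"dp": [-0.0118, 0.006, 0.039], "roll": 0, "grip": -1},
  {"dp": [-0.0118, 0.006, 0.039], "roll": 0, "grip": -1},
  {"dp": [-0.0118, 0.006, 0.039], "roll": 0, "grip": -1},
  {"dp": [-0.0118, 0.006, 0.039], "roll": 0, "grip": -1},
  {"dp": [-0.0118, 0.006, 0.039], "roll": 0, "grip": -1},
  {"dp": [-0.0118, 0.006, 0.039], "roll": 0, "grip": -1},
  {"dp": [-0.0118, 0.006, 0.039], "roll": 0, "grip": -1},
], newtons=12)

```text
time_s: 1.35
ee_pos: [0.5058, -0.2885, 0.156]
eef_rot: [-1.571, 0.0, -1.255]
force: [-0.3, -0.1, 0.6]
grip_width: 0.0944
```

```bash
cat >> g.py <<'E'
from scipy.spatial.transform import Rotation as Rt
S=np.array([.677,.0876,-.8267])
def to(target):
    o=ctrl.get_obs();R=Rt.from_euler('xyz',o['eef_rot']).as_matrix()
    print('t',o['time_s'],'pos',o['ee_pos'],'rot',o['eef_rot'],'w',round(o['grip_width'],4),'F',o['force'])
    print('dp tool',R.T@(np.array(target)-o['ee_pos']))
E
python3 - <<'E'
from g import *
to((.5053,-.2891,.041))
save('wrist','w0')
print(proj('wrist',(.5053,-.2891,.049)))
E
```

```text
t 1.35 pos [ 0.5058 -0.2885  0.156 ] rot [-1.5712  0.0004 -1.255 ] w 0.0944 F [-0.293  -0.0563  0.6413]
dp tool [ 0.0004  0.115  -0.0006]
[313.86   209.0698]
```

View pics/w0.png

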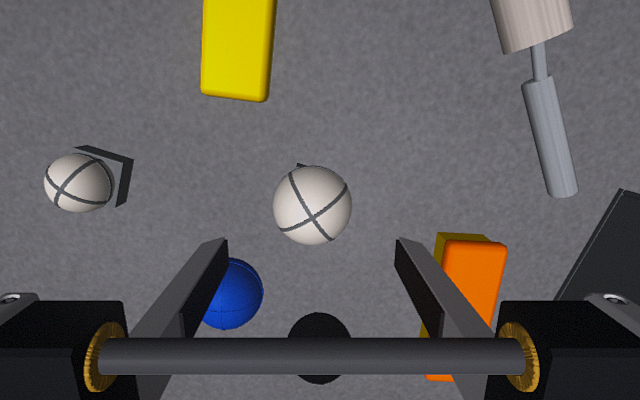

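The mid ball is at (312,205), against a predicted (314,209), so I shift about 3 mm along tool z. Blue is at (230,293) and stays clear of the fingers.

Call:
apply_moves([
  {"dp": [-0.001, 0.03, 0.0025], "roll": 0, "grip": -1},
  {"dp": [0, 0.03, 0], "roll": 0, "grip": -1},
  {"dp": [0, 0.03, 0], "roll": 0, "grip": -1},
  {"dp": [0, 0.025, 0], "roll": 0, "grip": -1},
  {"dp": [0, 0, 0], "roll": 0, "grip": 0.5},
  {"dp": [0, 0, 0], "roll": 0, "grip": 0.5},
  {"dp": [0, 0, 0], "roll": 0, "grip": 0.5},
  {"dp": [0, 0, 0], "roll": 0, "grip": 0.5},
  {"dp": [0, 0, 0], "roll": 0, "grip": 0.5},
], newtons=12)

```text
time_s: 2.52
ee_pos: [0.5074, -0.2881, 0.0424]
eef_rot: [-1.57, -0.001, -1.255]
force: [-0.4, -0.0, 5.9]
grip_width: 0.0655
```

Call:
apply_moves([
  {"dp": [0, -0.015, 0], "roll": 0, "grip": 0.5},
  {"dp": [0, -0.025, 0], "roll": 0, "grip": 0.5},
  {"dp": [0, -0.03, 0], "roll": -0.17, "grip": 0.5},
  {"dp": [0, -0.03, 0], "roll": -0.17, "grip": 0.5},
  {"dp": [0, -0.03, 0], "roll": -0.17, "grip": 0.5},
  {"dp": [0, -0.03, 0], "roll": -0.17, "grip": 0.5},
  {"dp": [0, -0.03, 0], "roll": -0.17, "grip": 0.5},
  {"dp": [0, -0.03, 0], "roll": -0.17, "grip": 0.5},
  {"dp": [0, 0, 0], "roll": -0.17, "grip": 0.5},
  {"dp": [0, 0, 0], "roll": -0.17, "grip": 0.5},
])

```text
time_s: 3.78
ee_pos: [0.5067, -0.2876, 0.2626]
eef_rot: [-1.571, -0.001, 0.111]
force: [0.4, -0.3, -1.1]
grip_width: 0.0653
```

Call:
apply_moves([
  {"dp": [0, 0, 0], "roll": -0.17, "grip": 0.5},
  {"dp": [0, 0, 0], "roll": -0.17, "grip": 0.5},
  {"dp": [0, 0, 0], "roll": -0.17, "grip": 0.5},
  {"dp": [0, 0, 0], "roll": -0.13, "grip": 0.5},
  {"dp": [0, 0, 0], "roll": 0, "grip": 0.5},
])

```text
time_s: 4.4
ee_pos: [0.5068, -0.2876, 0.2621]
eef_rot: [-1.571, -0.0, 0.744]
force: [-0.2, 0.1, -1.1]
grip_width: 0.0655
```

Run:
```python
from g import *
t=G(S,tray((.015,0,.030)));print(t)
t[2]=.26; to(t)
```

```text
[0.6096 0.1608 0.1743]
t 4.4 pos [ 0.5068 -0.2876  0.2621] rot [-1.571  -0.0001  0.7442] w 0.0655 F [-0.1807  0.0756 -1.1486]
dp tool [0.3794 0.0021 0.2603]
```

Call:
apply_moves([
  {"dp": [0.038, 0, 0.026], "roll": 0, "grip": 0.5},
  {"dp": [0.038, 0, 0.026], "roll": 0, "grip": 0.5},
  {"dp": [0.038, 0, 0.026], "roll": 0, "grip": 0.5},
  {"dp": [0.038, 0, 0.026], "roll": 0, "grip": 0.5},
  {"dp": [0.038, 0, 0.026], "roll": 0, "grip": 0.5},
  {"dp": [0.038, 0, 0.026], "roll": 0, "grip": 0.5},
  {"dp": [0.038, 0, 0.026], "roll": 0, "grip": 0.5},
  {"dp": [0.038, 0, 0.026], "roll": 0, "grip": 0.5},
  {"dp": [0.038, 0, 0.026], "roll": 0, "grip": 0.5},
  {"dp": [0.038, 0, 0.026], "roll": 0, "grip": 0.5},
])

```text
time_s: 5.65
ee_pos: [0.61, 0.1625, 0.262]
eef_rot: [-1.571, -0.0, 0.741]
force: [0.1, -0.5, -1.4]
grip_width: 0.0648
```

Call:
apply_moves([
  {"dp": [0, 0, 0], "roll": 0, "grip": 0.5},
  {"dp": [0, 0, 0], "roll": 0, "grip": 0.5},
])

```text
time_s: 5.9
ee_pos: [0.6098, 0.1605, 0.2616]
eef_rot: [-1.571, 0.0, 0.743]
force: [-0.9, -1.3, -1.1]
grip_width: 0.0651
```

Run:
```python
from g import *
to((.6096,.1608,.170))
save('wrist','w1');
for p in [(-.068,0,.038),(.111,0,0),(-.109,0,0),(-.109,.05,0.04),(-.109,-.05,0.04)]: print(p,proj('wrist',G(S,tray(p))))
```

```text
t 5.9 pos [0.6098 0.1605 0.2616] rot [-1.5709  0.0003  0.7431] w 0.0651 F [-0.9132 -1.2885 -1.0782]
dp tool [0.     0.0916 0.0004]
(-0.068, 0, 0.038) [311.5875  98.0975]
(0.111, 0, 0) [311.8796 311.4313]
(-0.109, 0, 0) [311.5143  54.5896]
(-0.109, 0.05, 0.04) [382.7804  37.2882]
(-0.109, -0.05, 0.04) [240.2612  37.5807]
```

View pics/w1.png

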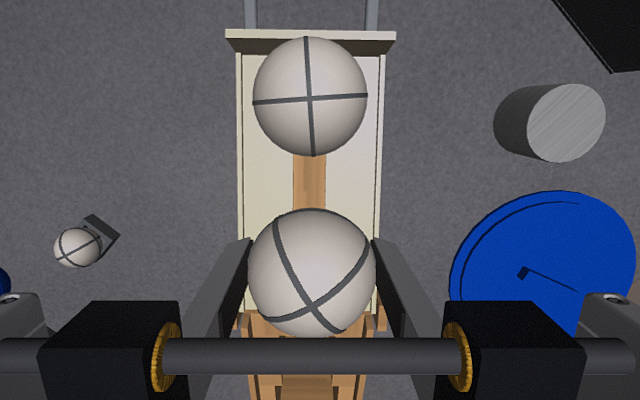

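The large ball is at (310,97), against a predicted (311.6,98), so the grader pose is good. The mid ball hangs over the slot, so I lower it.

Call:
apply_moves([
  {"dp": [-0.001, 0.02, 0], "roll": 0, "grip": 0.5},
  {"dp": [0, 0.02, 0], "roll": 0, "grip": 0.5},
  {"dp": [0, 0.02, 0], "roll": 0, "grip": 0.5},
  {"dp": [0, 0.015, 0], "roll": 0, "grip": 0.5},
  {"dp": [0, 0.01, 0], "roll": 0, "grip": 0.5},
  {"dp": [0, 0.005, 0], "roll": 0, "grip": 0.5},
  {"dp": [0, 0, 0], "roll": 0, "grip": 0.5},
  {"dp": [0, 0, 0], "roll": 0, "grip": 0.5},
])

```text
time_s: 6.95
ee_pos: [0.6095, 0.1604, 0.172]
eef_rot: [-1.571, -0.001, 0.745]
force: [0.3, 0.5, -1.2]
grip_width: 0.0656
```

Call:
apply_moves([
  {"dp": [0, 0.003, 0], "roll": 0, "grip": 0.5},
  {"dp": [0, 0, 0], "roll": 0, "grip": -0.5},
  {"dp": [0, 0, 0], "roll": 0, "grip": -0.7},
  {"dp": [0, 0, 0], "roll": 0, "grip": -0.7},
  {"dp": [0, 0, 0], "roll": 0, "grip": -0.7},
  {"dp": [0, 0, 0], "roll": 0, "grip": -0.7},
  {"dp": [0, 0, 0], "roll": 0, "grip": -0.7},
])

```text
time_s: 7.82
ee_pos: [0.6093, 0.1603, 0.1684]
eef_rot: [-1.571, 0.0, 0.745]
force: [-0.5, 0.3, -1.0]
grip_width: 0.08
```

Call:
apply_moves([
  {"dp": [0, -0.02, 0], "roll": 0, "grip": -0.7},
  {"dp": [0, -0.03, 0], "roll": 0, "grip": -0.7},
  {"dp": [0, -0.04, 0], "roll": 0, "grip": -0.7},
  {"dp": [0, -0.01, 0], "roll": 0, "grip": -0.7},
  {"dp": [0, 0, 0], "roll": 0, "grip": -0.7},
])

```text
time_s: 8.45
ee_pos: [0.6093, 0.1603, 0.2681]
eef_rot: [-1.571, -0.0, 0.745]
force: [0.1, 0.3, -0.6]
grip_width: 0.0795
```

Run:
```python
from g import *
to((.4601,-.0973,.26))
save('wrist','w2');print(proj('wrist',G(S,tray((.0055,0,.03)))), proj('wrist',(.4601,-.0973,.039)))
```

```text
t 8.45 pos [0.6093 0.1603 0.2681] rot [-1.5709 -0.0001  0.745 ] w 0.0795 F [ 0.1336  0.2815 -0.612 ]
dp tool [-0.2843  0.0081 -0.0882]
[312.5761 197.1396] [ 82.5514 244.6114]
```

View pics/w2.png

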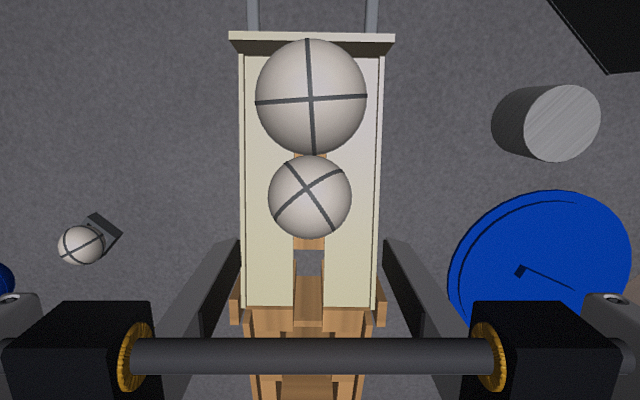

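The mid ball rests against the large one at (310,197), as predicted. The small ball at (81,245) matches its estimate.

Call:
apply_moves([
  {"dp": [-0.0406, 0, -0.0126], "roll": 0, "grip": -0.9},
  {"dp": [-0.0406, 0, -0.0126], "roll": 0, "grip": -0.9},
  {"dp": [-0.0406, 0, -0.0126], "roll": 0, "grip": -0.9},
  {"dp": [-0.0406, 0, -0.0126], "roll": 0, "grip": -0.9},
  {"dp": [-0.0406, 0, -0.0126], "roll": 0, "grip": -0.9},
  {"dp": [-0.0406, 0.03, -0.0126], "roll": 0, "grip": -0.9},
  {"dp": [-0.0406, 0.03, -0.0126], "roll": 0, "grip": -0.9},
  {"dp": [0, 0.04, 0], "roll": 0, "grip": -0.9},
  {"dp": [0, 0, 0], "roll": 0, "grip": -0.9},
  {"dp": [0, 0, 0], "roll": 0, "grip": -0.9},
])

```text
time_s: 9.75
ee_pos: [0.4606, -0.097, 0.1692]
eef_rot: [-1.571, -0.0, 0.746]
force: [0.5, -0.0, 0.4]
grip_width: 0.0892
```

Run:
```python
from g import *
to((.4601,-.0973,.032))
im=save('wrist','w3');u=proj('wrist',(.4601,-.0973,.039));print(u)
h=cv2.cvtColor(im,cv2.COLOR_BGR2HSV);x,y=u.astype(int)
m=((h[...,2]>120)&(h[...,1]<45)).astype(np.uint8);n,l,st,c=cv2.connectedComponentsWithStats(cv2.morphologyEx(m,cv2.MORPH_CLOSE,np.ones((9,9))))
for k in range(1,n):
    if st[k,4]>500: print(st[k],c[k])
```

```text
t 9.75 pos [ 0.4606 -0.097   0.1692] rot [-1.571  -0.0002  0.7456] w 0.0892 F [ 0.5217 -0.0347  0.428 ]
dp tool [-0.0006  0.1372  0.0001]
[310.4937 196.0498]
[  138    44   402   220 38502] [347.8243 155.2403]
[ 83 205  73  59 925] [113.027  228.5784]
```

Call:
apply_moves([
  {"dp": [0, 0.035, 0], "roll": 0, "grip": -0.9},
  {"dp": [0, 0.035, 0], "roll": 0, "grip": -0.9},
  {"dp": [0, 0.035, 0], "roll": 0, "grip": -0.9},
  {"dp": [0, 0.032, 0], "roll": 0, "grip": -0.9},
  {"dp": [0, 0, 0], "roll": 0, "grip": 0.7},
  {"dp": [0, 0, 0], "roll": 0, "grip": 0.7},
  {"dp": [0, 0, 0], "roll": 0, "grip": 0.7},
  {"dp": [0, 0, 0], "roll": 0, "grip": 0.7},
  {"dp": [0, 0, 0], "roll": 0, "grip": 0.7},
  {"dp": [0, 0, 0], "roll": 0, "grip": 0.7},
])

```text
time_s: 11.05
ee_pos: [0.4605, -0.0974, 0.032]
eef_rot: [-1.572, -0.0, 0.745]
force: [-1.8, -0.4, 5.7]
grip_width: 0.0495
```

Call:
apply_moves([
  {"dp": [0, -0.015, 0], "roll": 0, "grip": 0.7},
  {"dp": [0, -0.04, 0], "roll": 0, "grip": 0.7},
  {"dp": [0, -0.05, 0], "roll": 0, "grip": 0.7},
  {"dp": [0, -0.05, 0], "roll": 0, "grip": 0.7},
  {"dp": [0, -0.05, 0], "roll": 0, "grip": 0.7},
  {"dp": [0, -0.033, 0], "roll": 0, "grip": 0.7},
  {"dp": [0.038, 0, 0.004], "roll": 0, "grip": 0.7},
  {"dp": [0.038, 0, 0.004], "roll": 0, "grip": 0.7},
  {"dp": [0.038, 0, 0.004], "roll": 0, "grip": 0.7},
  {"dp": [0.038, 0, 0.004], "roll": 0, "grip": 0.7},
])

```text
time_s: 12.3
ee_pos: [0.5614, 0.0187, 0.2704]
eef_rot: [-1.571, -0.0, 0.745]
force: [0.3, -0.9, -0.4]
grip_width: 0.0497
```

Call:
apply_moves([
  {"dp": [0.038, 0, 0.004], "roll": 0, "grip": 0.7},
  {"dp": [0.038, 0, 0.004], "roll": 0, "grip": 0.7},
  {"dp": [0.038, 0, 0.004], "roll": 0, "grip": 0.7},
  {"dp": [0.0187, 0, 0.003], "roll": 0, "grip": 0.7},
  {"dp": [0, 0, 0], "roll": 0, "grip": 0.7},
  {"dp": [0, 0, 0], "roll": 0, "grip": 0.7},
])

```text
time_s: 13.05
ee_pos: [0.648, 0.118, 0.2699]
eef_rot: [-1.571, -0.0, 0.745]
force: [0.1, 0.8, -1.2]
grip_width: 0.049
```

Run:
```python
from g import *
to((.6487,.1184,.170))
save('wrist','w4');print(proj('wrist',G(S,tray((.0055,0,.03)))))
```

```text
t 13.05 pos [0.648  0.118  0.2699] rot [-1.5709 -0.      0.7447] w 0.049 F [ 0.0813  0.8127 -1.1824]
dp tool [ 0.0008  0.0999 -0.0002]
[312.5246 121.805 ]
```

View pics/w4.png

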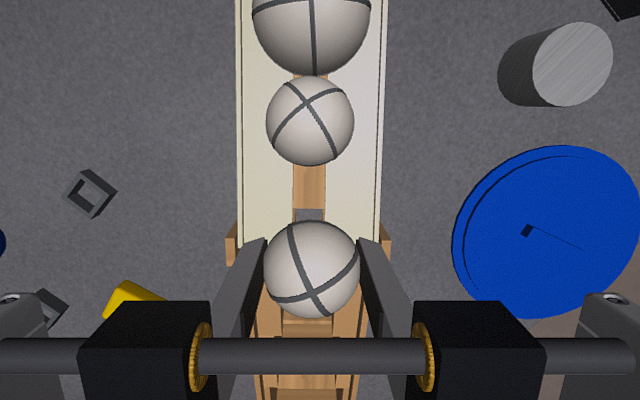

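Mid ball at (310,121), as predicted. The small ball is in line with the slot, so I lower and release it with a partial opening.

Call:
apply_moves([
  {"dp": [0, 0.025, 0], "roll": 0, "grip": 0.7},
  {"dp": [0, 0.025, 0], "roll": 0, "grip": 0.7},
  {"dp": [0, 0.025, 0], "roll": 0, "grip": 0.7},
  {"dp": [0, 0.015, 0], "roll": 0, "grip": 0.7},
  {"dp": [0, 0.008, 0], "roll": 0, "grip": 0.7},
  {"dp": [0, 0.002, 0], "roll": 0, "grip": 0.7},
  {"dp": [0, 0, 0], "roll": 0, "grip": 0.7},
  {"dp": [0, 0, 0], "roll": 0, "grip": 0.7},
])

```text
time_s: 14.1
ee_pos: [0.6486, 0.1186, 0.1701]
eef_rot: [-1.571, -0.001, 0.745]
force: [0.5, 0.2, -1.1]
grip_width: 0.0494
```

Call:
apply_moves([
  {"dp": [0, 0, 0], "roll": 0, "grip": -0.36},
  {"dp": [0, 0, 0], "roll": 0, "grip": -0.36},
  {"dp": [0, 0, 0], "roll": 0, "grip": -0.36},
  {"dp": [0, 0, 0], "roll": 0, "grip": -0.36},
  {"dp": [0, 0, 0], "roll": 0, "grip": -0.36},
  {"dp": [0, -0.01, 0], "roll": 0, "grip": -0.36},
  {"dp": [0, -0.03, 0], "roll": 0, "grip": -0.36},
  {"dp": [0, -0.04, 0], "roll": 0, "grip": -0.36},
  {"dp": [0, -0.04, 0], "roll": 0, "grip": -0.36},
  {"dp": [0, 0, 0], "roll": 0, "grip": -0.36},
])

```text
time_s: 15.35
ee_pos: [0.6491, 0.1187, 0.2938]
eef_rot: [-1.575, -0.005, 0.745]
force: [-0.5, 0.8, -0.2]
grip_width: 0.0642
```

Run:
```python
from g import *
h=G(S,(-.2763,0,.138));print(h);h[2]=.29
to(h)
save('wrist','w5');print(proj('wrist',G(S,tray((.063,0,.021)))))
```

```text
[0.4899 0.2909 0.138 ]
t 15.35 pos [0.6491 0.1187 0.2938] rot [-1.5746 -0.0053  0.745 ] w 0.0642 F [-0.4563  0.8388 -0.2453]
dp tool [-0.0004  0.0029  0.2346]
[310.8814 190.2817]
```

View pics/w5.png

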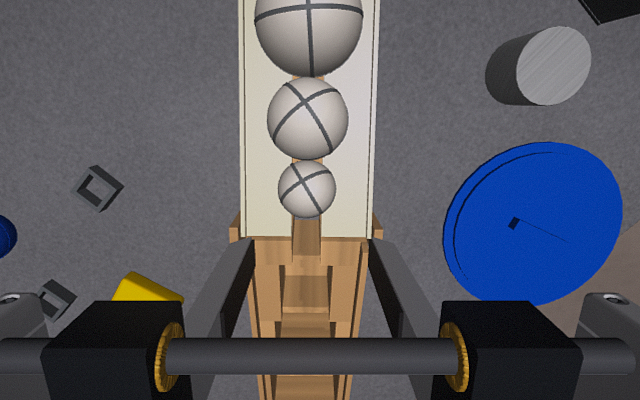

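All three balls lie in line in the tray's slot: small (307,189), mid (308,118), large at the top. Next is the handle.

Call:
apply_moves([
  {"dp": [0, 0, 0.04], "roll": 0, "grip": -0.2},
  {"dp": [0, 0, 0.04], "roll": 0, "grip": -0.2},
  {"dp": [0, 0, 0.04], "roll": 0, "grip": -0.2},
  {"dp": [0, 0, 0.04], "roll": 0, "grip": -0.2},
  {"dp": [0, 0, 0.04], "roll": 0, "grip": -0.2},
  {"dp": [0, 0, 0.0346], "roll": 0, "grip": -0.2},
  {"dp": [0, 0, 0], "roll": 0.17, "grip": -0.2},
  {"dp": [0, 0, 0], "roll": 0.17, "grip": -0.2},
  {"dp": [0, 0, 0], "roll": 0.17, "grip": -0.2},
  {"dp": [0, 0, 0], "roll": 0.17, "grip": -0.2},
])

```text
time_s: 16.65
ee_pos: [0.489, 0.2909, 0.2884]
eef_rot: [-1.571, 0.002, 0.059]
force: [-0.1, 0.2, -0.5]
grip_width: 0.0562
```

Call:
apply_moves([
  {"dp": [0, 0, 0], "roll": 0.17, "grip": 0},
  {"dp": [0, 0, 0], "roll": 0.17, "grip": 0},
  {"dp": [0, 0, 0], "roll": 0.17, "grip": 0},
  {"dp": [0, 0, 0], "roll": 0.17, "grip": 0},
  {"dp": [0, 0, 0], "roll": 0.17, "grip": 0},
  {"dp": [0, 0, 0], "roll": 0.042, "grip": 0},
  {"dp": [0, 0, 0], "roll": 0, "grip": 0},
  {"dp": [0, 0, 0], "roll": 0, "grip": 0},
])

```text
time_s: 17.65
ee_pos: [0.4892, 0.291, 0.289]
eef_rot: [-1.572, 0.0, -0.826]
force: [0.3, -0.4, -0.5]
grip_width: 0.0473
```

Run:
```python
from g import *
to((.4899,.2909,.138))
save('wrist','w6')
for p in [(-.2763,0,.146),(-.2763,.045,.146),(-.2763,-.045,.146)]:print(proj('wrist',G(S,p)))
```

```text
t 17.65 pos [0.4892 0.291  0.289 ] rot [-1.5716  0.0002 -0.8259] w 0.0473 F [ 0.2506 -0.4239 -0.5138]
dp tool [0.0006 0.151  0.0006]
[311.6075 192.5306]
[311.6327 143.7825]
[311.5843 237.5951]
```

View pics/w6.png

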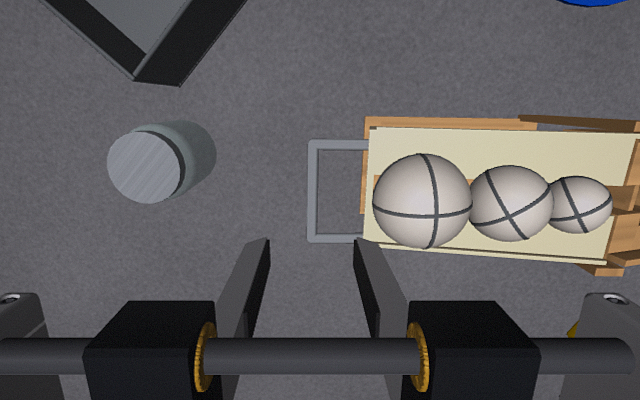

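Handle bar at column 312, rows 143–240, centred between the jaws. I narrow the opening and go down.

Call:
apply_moves([
  {"dp": [0, 0.03, 0], "roll": 0, "grip": 0.23},
  {"dp": [0, 0.03, 0], "roll": 0, "grip": 0.23},
  {"dp": [0, 0.03, 0], "roll": 0, "grip": 0.23},
  {"dp": [0, 0.03, 0], "roll": 0, "grip": 0.23},
  {"dp": [0, 0.02, 0], "roll": 0, "grip": 0.23},
  {"dp": [0, 0.011, 0], "roll": 0, "grip": 0.23},
  {"dp": [0, 0, 0], "roll": 0, "grip": 0.23},
  {"dp": [0, 0, 0], "roll": 0, "grip": 0.23},
])

```text
time_s: 18.7
ee_pos: [0.4897, 0.2912, 0.1394]
eef_rot: [-1.569, -0.0, -0.827]
force: [0.9, 1.0, 0.2]
grip_width: 0.0366
```

Call:
apply_moves([
  {"dp": [0, 0, 0], "roll": 0, "grip": 0.9},
  {"dp": [0, 0, 0], "roll": 0, "grip": 0.9},
  {"dp": [0, 0, 0], "roll": 0, "grip": 0.9},
  {"dp": [0, 0, 0], "roll": 0, "grip": 0.9},
  {"dp": [0, 0, 0], "roll": 0, "grip": 0.9},
], newtons=20)

```text
time_s: 19.32
ee_pos: [0.4897, 0.2907, 0.1386]
eef_rot: [-1.57, -0.001, -0.827]
force: [3.3, -3.9, 0.4]
grip_width: 0.0089
```

Run:
```python
import numpy as np
def H(q):
    l=q-.16; return np.array([-.275*np.cos(l)+.03*np.sin(l), .275*np.sin(l)+.03*np.cos(l)])
for q in np.arange(0,.53,.04): print(round(q,2),(H(q)-H(0)).round(4))
```

```text
0.0 [0. 0.]
0.04 [-0.0003  0.0111]
0.08 [-0.0003  0.0221]
0.12 [0.0003 0.0332]
0.16 [0.0013 0.0442]
0.2 [0.0027 0.0552]
0.24 [0.0045 0.0661]
0.28 [0.0068 0.0769]
0.32 [0.0096 0.0876]
0.36 [0.0127 0.0982]
0.4 [0.0163 0.1087]
0.44 [0.0203 0.119 ]
0.48 [0.0247 0.1292]
0.52 [0.0295 0.1391]
```

Call:
apply_moves([
  {"dp": [0, -0.008, 0], "roll": 0, "grip": 0.9},
  {"dp": [0, -0.01, 0], "roll": 0, "grip": 0.9},
  {"dp": [0, -0.01, 0], "roll": 0, "grip": 0.9},
  {"dp": [0.0006, -0.008, 0], "roll": 0, "grip": 0.9},
  {"dp": [0.0007, -0.006, 0], "roll": 0, "grip": 0.9},
  {"dp": [0.0005, -0.004, 0], "roll": 0, "grip": 0.9},
  {"dp": [0.0005, -0.004, 0], "roll": 0, "grip": 0.9},
  {"dp": [0.0005, -0.004, 0], "roll": 0, "grip": 0.9},
  {"dp": [0.0005, -0.004, 0], "roll": 0, "grip": 0.9},
])

```text
time_s: 20.45
ee_pos: [0.4916, 0.2883, 0.1963]
eef_rot: [-1.572, -0.0, -0.827]
force: [4.1, -4.6, -5.4]
grip_width: 0.0096
```

Run:
```python
from g import *
to((.49,.29,.2)); im=save('scene','s1'); cv2.imwrite('pics/s1c.png',cv2.resize(im[120:340,280:500],None,fx=2.6,fy=2.6))
```

```text
t 20.45 pos [0.4916 0.2883 0.1963] rot [-1.5715 -0.0003 -0.8272] w 0.0096 F [ 4.0881 -4.5822 -5.4003]
dp tool [-0.0024 -0.0037 -0.    ]
```

View pics/s1c.png

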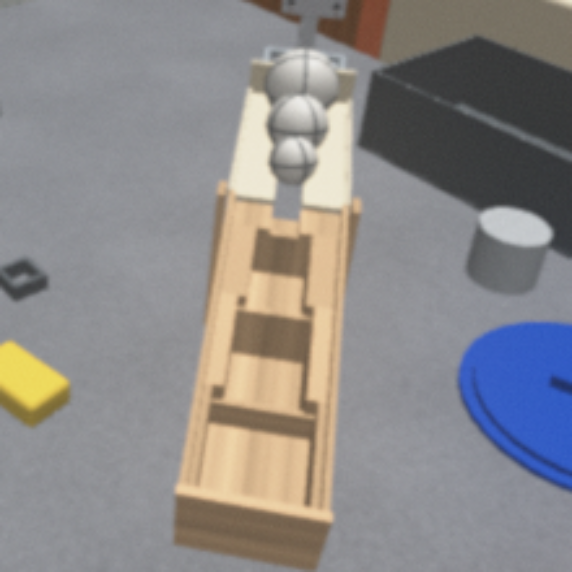

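The tray is about level plus 0.05 rad and all three balls are still in it. I keep raising it slowly and check the holes by image code, since few views are left.

Call:
apply_moves([
  {"dp": [0.0006, -0.003, 0], "roll": 0, "grip": 0.9},
  {"dp": [0.0006, -0.003, 0], "roll": 0, "grip": 0.9},
  {"dp": [0.0006, -0.003, 0], "roll": 0, "grip": 0.9},
  {"dp": [0.0006, -0.003, 0], "roll": 0, "grip": 0.9},
  {"dp": [0, 0, 0], "roll": 0, "grip": 0.9},
  {"dp": [0, 0, 0], "roll": 0, "grip": 0.9},
  {"dp": [0, 0, 0], "roll": 0, "grip": 0.9},
  {"dp": [0, 0, 0], "roll": 0, "grip": 0.9},
])

```text
time_s: 21.5
ee_pos: [0.4931, 0.2867, 0.2084]
eef_rot: [-1.572, -0.0, -0.827]
force: [2.1, -4.5, -4.6]
grip_width: 0.0092
```

```bash
cat > chk.py <<'E'
from g import *
def holes(name):
    to((.4899,.2909,.138)); im=save('scene',name); hs=cv2.cvtColor(im,cv2.COLOR_BGR2HSV)
    for n,p in dict(small=(.061,0,.094+.02),mid=(.146,0,.055+.028),large=(.259,0,.062+.035)).items():
        u=proj('scene',G(S,p)).round().astype(int); q=hs[u[1]-3:u[1]+4,u[0]-3:u[0]+4].reshape(-1,3)
        print(n,u,'HSV',np.median(q,axis=0))
    z=hs[120:330,340:430]; m=((z[...,1]<45)&(z[...,2]>110)).astype(np.uint8)
    k,l,st,c=cv2.connectedComponentsWithStats(m)
    for j in range(1,k):
        if st[j,4]>25: print('white',c[j].round()+[340,120],st[j,2:])
if __name__=='__main__':
    import sys; holes(sys.argv[1])
E
python3 - <<'E'
from g import *
E
python3 chk.py s2
```

```text
t 21.5 pos [0.4931 0.2867 0.2084] rot [-1.5715 -0.     -0.827 ] w 0.0092 F [ 2.0832 -4.544  -4.5746]
dp tool [-0.0053  0.0704  0.0006]
small [388 225] HSV [ 16.  86. 153.]
mid [385 257] HSV [ 16.  87. 148.]
large [383 287] HSV [ 16.  86. 213.]
white [383. 204.] [   90   210 10658]
```

Call:
apply_moves([
  {"dp": [0.001, -0.003, 0], "roll": 0, "grip": 0.9},
  {"dp": [0.001, -0.003, 0], "roll": 0, "grip": 0.9},
  {"dp": [0.0005, -0.003, 0], "roll": 0, "grip": 0.9},
  {"dp": [0, 0, 0], "roll": 0, "grip": 0.9},
  {"dp": [0, 0, 0], "roll": 0, "grip": 0.9},
  {"dp": [0, 0, 0], "roll": 0, "grip": 0.9},
  {"dp": [0, 0, 0], "roll": 0, "grip": 0.9},
  {"dp": [0, 0, 0], "roll": 0, "grip": 0.9},
])

```text
time_s: 22.55
ee_pos: [0.4946, 0.2852, 0.2177]
eef_rot: [-1.571, 0.001, -0.827]
force: [-5.5, -1.1, -1.9]
grip_width: 0.0092
```

```bash
python3 chk.py s3
```

```text
t 22.55 pos [0.4946 0.2852 0.2177] rot [-1.5712  0.0006 -0.8267] w 0.0092 F [-5.4997 -1.0697 -1.8522]
dp tool [-0.0073  0.0797  0.0005]
small [388 225] HSV [ 16.  83. 152.]
mid [385 257] HSV [ 23.   5. 212.]
large [383 287] HSV [ 16.  83. 213.]
white [383. 205.] [   90   210 10473]
white [386. 233.] [ 20  12 174]
white [383. 265.] [  38   38 1069]
```

Call:
apply_moves([
  {"dp": [0, 0, 0], "roll": 0, "grip": 0.9},
  {"dp": [0, 0, 0], "roll": 0, "grip": 0.9},
  {"dp": [0, 0, 0], "roll": 0, "grip": 0.9},
  {"dp": [0, 0, 0], "roll": 0, "grip": 0.9},
  {"dp": [0, 0, 0], "roll": 0, "grip": 0.9},
  {"dp": [0, 0, 0], "roll": 0, "grip": 0.9},
  {"dp": [0, 0, 0], "roll": 0, "grip": 0.9},
  {"dp": [0, 0, 0], "roll": 0, "grip": 0.9},
])

```text
time_s: 23.6
ee_pos: [0.4945, 0.2852, 0.2177]
eef_rot: [-1.571, 0.001, -0.827]
force: [-5.2, -2.2, -1.5]
grip_width: 0.0093
```

```bash
python3 chk.py s4; python3 -c "
import cv2
im=cv2.imread('pics/s4.png');cv2.imwrite('pics/s4c.png',cv2.resize(im[120:340,280:500],None,fx=2.6,fy=2.6))"
```

```text
t 23.6 pos [0.4945 0.2852 0.2177] rot [-1.5712  0.0006 -0.8267] w 0.0093 F [-5.1786 -2.2452 -1.5248]
dp tool [-0.0073  0.0797  0.0005]
small [388 225] HSV [ 16.  82. 154.]
mid [385 257] HSV [ 17.  46. 155.]
large [383 287] HSV [ 18.   9. 208.]
white [383. 205.] [   90   210 10489]
white [386. 233.] [ 20  12 174]
white [382. 267.] [ 28  21 415]
white [378. 299.] [ 39  29 825]
```

View pics/s4c.png

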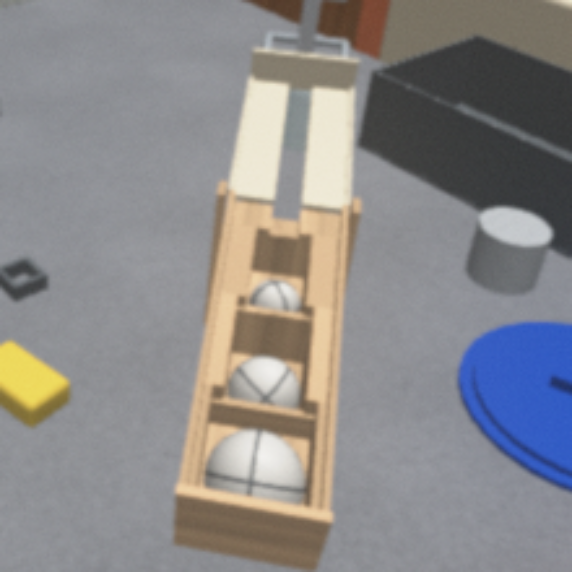

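All three balls sit in their own holes: small at crop (276,297), mid (265,385), large (256,470). The tray is empty, so I lower it back along the arc.

Call:
apply_moves([
  {"dp": [-0.0022, 0.01, 0], "roll": 0, "grip": 0.9},
  {"dp": [-0.0018, 0.01, 0], "roll": 0, "grip": 0.9},
  {"dp": [-0.0015, 0.011, 0], "roll": 0, "grip": 0.9},
  {"dp": [-0.0012, 0.011, 0], "roll": 0, "grip": 0.9},
  {"dp": [-0.0006, 0.011, 0], "roll": 0, "grip": 0.9},
  {"dp": [0, 0.011, 0], "roll": 0, "grip": 0.9},
  {"dp": [0, 0.009, 0], "roll": 0, "grip": 0.9},
  {"dp": [0, 0.0055, 0], "roll": 0, "grip": 0.9},
  {"dp": [0, 0, 0], "roll": 0, "grip": 0.9},
  {"dp": [0, 0, 0], "roll": 0, "grip": 0.9},
])

```text
time_s: 24.9
ee_pos: [0.4898, 0.2907, 0.1391]
eef_rot: [-1.571, 0.001, -0.827]
force: [-5.6, 3.5, -2.1]
grip_width: 0.0094
```

Call:
apply_moves([
  {"dp": [0, 0, 0], "roll": 0, "grip": 0.3},
  {"dp": [0, 0, 0], "roll": 0, "grip": 0.3},
  {"dp": [0, 0, 0], "roll": 0, "grip": 0.3},
  {"dp": [0, 0, 0], "roll": 0, "grip": 0.3},
  {"dp": [0, -0.02, 0], "roll": 0, "grip": 0.3},
  {"dp": [0, -0.04, 0], "roll": 0, "grip": 0.3},
  {"dp": [0, -0.04, 0], "roll": 0, "grip": 0.3},
  {"dp": [0, -0.04, 0], "roll": 0, "grip": 0.3},
  {"dp": [0, 0, 0], "roll": 0, "grip": 0.3},
  {"dp": [0, 0, 0], "roll": 0, "grip": 0.3},
])

```text
time_s: 26.15
ee_pos: [0.4898, 0.2902, 0.278]
eef_rot: [-1.572, 0.0, -0.827]
force: [0.0, -0.8, 0.1]
grip_width: 0.0331
```

```bash
python3 chk.py s5
python3 - <<'E'
import cv2,numpy as np
from h import *
w=save('wrist','w9')[:, :]; s=cv2.imread('pics/s5.png')[120:340,280:500]
cv2.imwrite('pics/fin.png',np.hstack([cv2.resize(s,(400,400)),cv2.resize(w,(400,250)) if 0 else cv2.copyMakeBorder(cv2.resize(w,(400,250)),0,150,0,0,cv2.BORDER_CONSTANT)]))
E
```

```text
t 26.15 pos [0.4898 0.2902 0.278 ] rot [-1.5719  0.0002 -0.827 ] w 0.0331 F [ 0.0221 -0.836   0.1197]
dp tool [-0.0004  0.14    0.0007]
small [388 225] HSV [ 16.  83. 153.]
mid [385 257] HSV [ 17.  43. 156.]
large [383 287] HSV [ 18.  10. 210.]
white [383. 205.] [   90   210 10504]
white [386. 233.] [ 20  12 173]
white [382. 267.] [ 28  21 418]
white [378. 299.] [ 39  29 827]
```

View pics/fin.png

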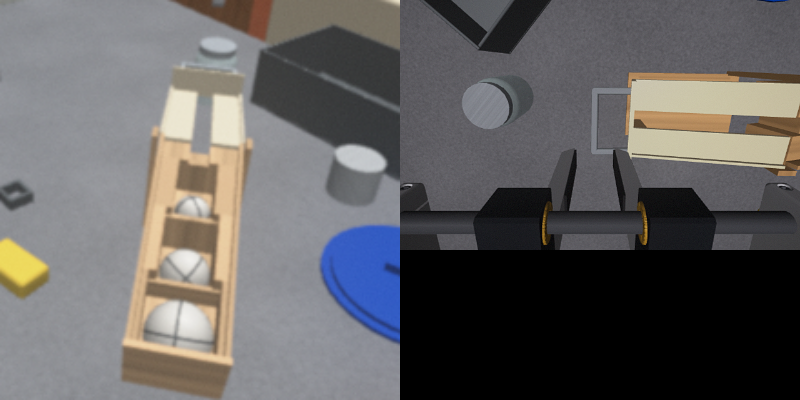

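```bash
python3 -c "
from station import ctrl
print(ctrl.hand_in())"
```

```text
the job is handed in; nothing more can be done
None
```

The job is handed in, at about 26 s of the 72 s. I gripped the mid and small white balls and set them in the tray in front of the large one. I then lifted the tray slowly by its handle to about 0.11–0.12 rad downhill, and all three balls rolled out by themselves. Then I lowered the tray, let go and backed off 14 cm above the handle.

- **Balls:** the last pictures show each ball at rest in the hole of its own size, with no movement between the pictures taken 2.5 s apart.
- **Tray:** it is back down, and the handle is at its starting position in the wrist view.
- **Other things:** the soap, jar and blue lid look undisturbed. I did not check the lint roller or brush at the end, but the arm never went near them after the first approach.
- **Checks that disagreed:** my patch test at the small and mid holes read wood colour instead of white. The balls' visible tops sit a few pixels downhill of where I tested, and the pictures clearly show them in their holes. I did not measure the balls' final coordinates.

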